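# Put the egg poacher back together

## Task

Put the egg poacher back together for the cupboard: seat each of its three steel cups with the black ears flat in a well of its own in the plate on the pan, and then put the glass lid on so that it sits level and fully home on the plate's raised edge. Set the lid down rather than dropping it, and leave the two plain white ramekins standing where they are.

Things in the scene. Friction and masses are not known exactly. Their poses are not given: they have to be found in the camera images.
- cup_a_mid (a point): poacher cup, one of three alike: steel bowl tapering from 55 mm across to a 34 mm flat foot, flat 68 mm collar 26-28 mm above the foot. Black upright ear on the collar: 13 mm long radially, 10 mm thick, 28-56 mm above the foot, middle 26.5 mm from the cup's axis along this frame's +x; pinch it along this frame's y. Point: on the axis, 26 mm above the foot (collar underside); z up. 0.07 kg
- cup_b_mid (a point): poacher cup, one of three alike: steel bowl tapering from 55 mm across to a 34 mm flat foot, flat 68 mm collar 26-28 mm above the foot. Black upright ear on the collar: 13 mm long radially, 10 mm thick, 28-56 mm above the foot, middle 26.5 mm from the cup's axis along this frame's +x; pinch it along this frame's y. Point: on the axis, 26 mm above the foot (collar underside); z up. 0.07 kg
- cup_c_mid (a point): poacher cup, one of three alike: steel bowl tapering from 55 mm across to a 34 mm flat foot, flat 68 mm collar 26-28 mm above the foot. Black upright ear on the collar: 13 mm long radially, 10 mm thick, 28-56 mm above the foot, middle 26.5 mm from the cup's axis along this frame's +x; pinch it along this frame's y. Point: on the axis, 26 mm above the foot (collar underside); z up. 0.07 kg
- well_1 (a point): one of three 59 mm holes in the plate on the pan, centres 43 mm from its middle, 120 deg apart; any cup fits any well: bowl hangs through, collar lies on the plate, and the cup's point then coincides with this one. Point: hole centre at the plate's upper face, 92 mm above the table
- well_2 (a point): one of three 59 mm holes in the plate on the pan, centres 43 mm from its middle, 120 deg apart; any cup fits any well: bowl hangs through, collar lies on the plate, and the cup's point then coincides with this one. Point: hole centre at the plate's upper face, 92 mm above the table
- well_3 (a point): one of three 59 mm holes in the plate on the pan, centres 43 mm from its middle, 120 deg apart; any cup fits any well: bowl hangs through, collar lies on the plate, and the cup's point then coincides with this one. Point: hole centre at the plate's upper face, 92 mm above the table
- lid_mid (a point): glass lid with steel rim, 185 mm across, 86 mm tall, 0.35 kg, rim down on the table at first. Black round knob, 30 mm across, on the axis, 65-83 mm above the lid's lowest edge, on a thinner neck. Below the rim a tapered lip, 165-169 mm across, 5 mm deep, fits inside the plate's raised edge. Point: on the axis 40 mm above the lowest edge (34 mm below the knob's middle); z up
- plate_centre (a point): the poacher: saucepan 190 mm across, 88 mm to the rim, with the three-welled plate on it (one loose body, 1.3 kg). Handle to 265 mm from the axis along this frame's +x, top 101 mm. Plate's raised edge: 5 mm high, 174 mm across inside; the lid's rim rests on it, the lid's point then 40 mm above this one. Point: middle of the plate's upper face, z up; well_1 at +x, well_2/3 at +/-120 deg
- ramekin_1_mid (a point): plain white ramekin, no collar, no ear, 72 mm across, 40 mm tall; not part of the poacher. Point: on its axis, 20 mm above the table
- ramekin_2_mid (a point): plain white ramekin, no collar, no ear, 72 mm across, 40 mm tall; not part of the poacher. Point: on its axis, 20 mm above the table

How it is judged (in metres and radians):
On the way:
1. all three cups are seated, one in each well (((distance between cup_a_mid and well_1 below 0.006 m and angle between cup_a_mid's own z axis and vertical below 0.1 rad) or (distance between cup_b_mid and well_1 below 0.006 m and angle between cup_b_mid's own z axis and vertical below 0.1 rad) or (distance between cup_c_mid and well_1 below 0.006 m and angle between cup_c_mid's own z axis and vertical below 0.1 rad)) and ((distance between cup_a_mid and well_2 below 0.006 m and angle between cup_a_mid's own z axis and vertical below 0.1 rad) or (distance between cup_b_mid and well_2 below 0.006 m and angle between cup_b_mid's own z axis and vertical below 0.1 rad) or (distance between cup_c_mid and well_2 below 0.006 m and angle between cup_c_mid's own z axis and vertical below 0.1 rad)) and ((distance between cup_a_mid and well_3 below 0.006 m and angle between cup_a_mid's own z axis and vertical below 0.1 rad) or (distance between cup_b_mid and well_3 below 0.006 m and angle between cup_b_mid's own z axis and vertical below 0.1 rad) or (distance between cup_c_mid and well_3 below 0.006 m and angle between cup_c_mid's own z axis and vertical below 0.1 rad))), for 0.2 s.
At the end, for the whole second after the job is handed in: each well holds one cup, level (within 0.1 rad) and with its point within 6 mm of the well's; the lid is centred within 8 mm on the plate, its point 37 to 43 mm above the plate's, level with it within 0.05 rad; cups, lid and pan are at rest (all of step 1 and horizontal distance between lid_mid and plate_centre below 0.008 m and z of lid_mid in the frame of plate_centre between 0.037 and 0.043 m and angle between the z axis of lid_mid and the z axis of plate_centre, either way round below 0.05 rad and linear speed of each of lid, cup_a, cup_b, cup_c, poacher below 0.02 m/s); the robot touches nothing.
It fails at once if ramekin 1 is pushed more than 25 mm from its place or tipped (distance of ramekin_1_mid from where it was at the start of the episode above 0.025 m or angle between ramekin_1_mid's own z axis and vertical above 0.3 rad).
It fails at once if ramekin 2 is pushed more than 25 mm from its place or tipped (distance of ramekin_2_mid from where it was at the start of the episode above 0.025 m or angle between ramekin_2_mid's own z axis and vertical above 0.3 rad).
It fails at once if the glass lid is dropped (it falls at more than 0.6 m/s with no finger on it) (linear speed of lid above 0.6 m/s and contact force between the fingers and lid below 0.05 N).
It also fails if it takes over 122 s, if anything falls off the work surface, if the arm or the gripper's body presses on something with over 40 N, if the wrist force passes 120 N, or if a joint passes its speed limit or range.

## Robot

A 6-joint arm with a two-finger parallel gripper is mounted at the origin on the work surface; the furniture and walls round the work are solid. World frame = base frame: x ahead of the robot, y to its left, z up, the work surface at z = 0. Lengths are in mm, angles in rad, forces in N, time in s.
With the tool pointing down it reaches from about 300 to 775 mm from the base axis. Payload 14.6 kg.
Tool frame: the origin (TCP) lies at the centre of the arm's flange, where the gripper is bolted on; the fingertips stand 199 mm ahead of it and the grasp point (between the pads) lies 180 mm ahead of it; z points along the fingers, y is the line along which they close (so a half turn about z gives the same grasp; the last joint's range is limited). The gripper opens to 94 mm and grips with 3 to 60 N. Pads are 16 mm wide; open, the fingers measure 119 mm over their backs; the gripper's body (75 mm by 177 mm) begins 78 mm behind the grasp point.
Start: joints at [1.157, 0.3, 1.521, -0, 1.321, -0.067], TCP at [186.937, 517.248, 404.646] pointing down, gripper open.
Joint ranges: [-3.03, 3.03], [-0.79, 2.21], [0.23, 2.52], [-1.04, 4.18], [0, 3.07], [-2.55, 2.55]. Speed limits (rad/s): [2.22, 2.22, 2.57, 3.14, 3.14, 3.14].

## Interface

Orientations are given as [roll, pitch, yaw] about the fixed x, y, z axes, in that order (R = Rz(yaw) Ry(pitch) Rx(roll)).
In Python, from cell import manip, optics, workorder gives the robot as it stands.
- The arm moves only by the tool step_arm, never from a script. Its argument "increments" is a list that holds one entry, the list of rows, each a list of 7 numbers: the turn, a rotation vector about the tool's x, y, z as a fraction of full scale, then the shift along the tool's x, y, z as a fraction of full scale, then the closure, from -1 (fully open) to 1 (shut). In form: [[[wx, wy, wz, tx, ty, tz, fingers], ...]]. A call has 1 to 5 rows; each row shifts and turns the commanded pose from where the row before left it, along the tool's axes as they then stand; what a row does not reach is not made up. Full scale, the value 1, is 40 mm for a shift and 45 degrees for a turn. A row lasts 1/10 s, in which the tool goes at most 50 mm and 8.59 degrees, less where a joint would pass 70% of its speed; a pose out of reach is approached as far as the arm can. A call with a number of a shift or a turn outside -1 to 1 is refused whole. A call with a gripper value outside its range is refused whole. The fingers move at their own pace and stop on an object; "newtons" is the grip in N (left out, the last holds). Time passes only in rows, so rows that do not move let the fingers close. It gives the time, the measured TCP pose, the force, the opening and the grip force at its end, in the units of the state.
- manip.read_state(): the state, without advancing time (a new reading comes with each control period).
- optics.camera(name): name is "scene" or "top"; returns a dict with "frame" (400x640x3 uint8, red, green, blue), "range_z" (400x640 float32, mm along the optical axis (not along the pixel's ray), 0 where there is no reading), "mtx" (3x3 intrinsics, pixels), "cam_to_world" (4x4, takes a point from camera to world coordinates). Camera axes: x right, y down, z forward; pixel columns grow to the right and rows downward; lengths in mm; the calibration is good to about 2 mm. A picture is of the moment at which its call begins.
- workorder.sign_off(): hands the job in; it is judged then, once.
The state is a dict: "clock": time; "joints": joint angles; "qd": joint speeds; "effort": joint torques, N m; "eef_pos": TCP position; "eef_rot": TCP orientation; "wrist_force": force on the tool from outside, world axes, zero at the start; "moment": the same for the moment, N m; "finger_gap": finger opening in mm; "finger_force": force on a finger pad.
Only numpy, scipy, OpenCV 4.12 (cv2) and the standard library are available. Lean on these libraries where they do the work, as an engineer would, in place of code of your own. Each camera call takes 0.05 s, during which the arm holds its last target. There are 200 camera calls.

## Working session

There is one attempt and no reset: what is moved stays moved. The work goes in short steps, Python scripts to look and compute and a tool call to move; the robot and the scene stay as the last step left them, time stands still between calls to the robot, and variables do not carry over. Pictures are saved under pics/ and viewed, at most 14 in all, crops included, and the job is handed in when it is done.

Besides the shell and the picture viewer there is one more tool, called after ">>>" by a JSON object that holds its "op" and its "data", one argument or row to a line. step_arm: Moves the arm, as the interface text tells. Its arguments: {"type":"object","properties":{"increments":{"type":"array","items":{"type":"array","items":{"type":"array","items":{"type":"number"}}}},"newtons":{"type":"number"}},"required":["increments"]}

```bash
mkdir -p pics; cat > h.py <<'E'
import numpy as np, cv2
from cell import manip, optics, workorder
def snap(n,f=None):
    c=optics.camera(n)
    if f: cv2.imwrite(f'pics/{f}.png',c['frame'][:,:,::-1])
    return c
def cloud(c):
    K=c['mtx'];z=c['range_z'];v,u=np.indices(z.shape)
    P=np.stack([(u-K[0,2])/K[0,0]*z,(v-K[1,2])/K[1,1]*z,z,np.ones_like(z)],-1)
    return (P@c['cam_to_world'].T)[...,:3]
E
python3 - <<'E'
from h import *
for n in('top','scene'):
    c=snap(n,n+'0'); print(n,c['mtx'].round(1).tolist(),c['cam_to_world'].round(3).tolist())
s=manip.read_state();print(s)
E
```

```text
top [[435.6, 0.0, 320.7], [0.0, 435.6, 197.2], [0.0, 0.0, 1.0]] [[0.027, -0.981, 0.191, 294.755], [-1.0, -0.026, 0.011, -4.499], [-0.006, -0.192, -0.981, 1351.713], [0.0, 0.0, 0.0, 1.0]]
scene [[499.8, 0.0, 309.5], [0.0, 499.8, 190.8], [0.0, 0.0, 1.0]] [[0.564, -0.566, 0.601, -259.826], [-0.826, -0.374, 0.422, -567.916], [-0.014, -0.734, -0.679, 1044.741], [0.0, 0.0, 0.0, 1.0]]
{'clock': 0.1, 'joints': array([ 1.15738536e+00,  3.00381578e-01,  1.52152499e+00, -7.93324070e-06,
        1.32070705e+00, -6.65869768e-02]), 'qd': array([-0.00047323, -0.00076802, -0.00026864,  0.00118098,  0.00021969,
        0.00085576]), 'effort': array([ 1.30228822e-03, -5.32640755e+01, -3.53281546e+01,  7.08701299e-02,
        2.34567525e-02, -9.91725665e-05]), 'eef_pos': array([186.93353022, 517.21852026, 404.15906297]), 'eef_rot': array([-3.14057344e+00, -6.02653810e-05,  2.79477060e+00]), 'wrist_force': array([-0.64019529, -0.04218396,  0.23559158]), 'moment': array([ 0.01570001, -0.03555712, -0.04086357]), 'finger_force': 0.0, 'finger_gap': 93.64569220405394}
```

View pics/top0.png

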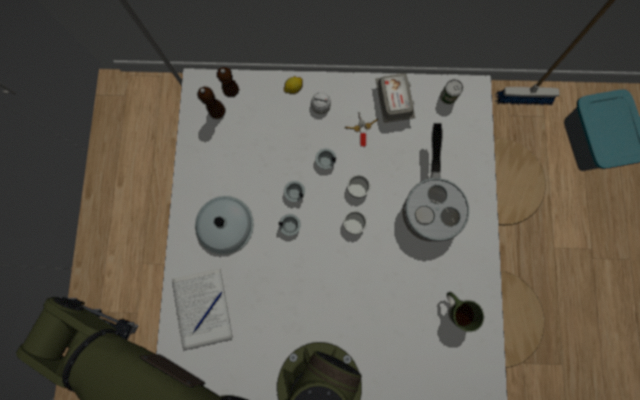

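View pics/scene0.png

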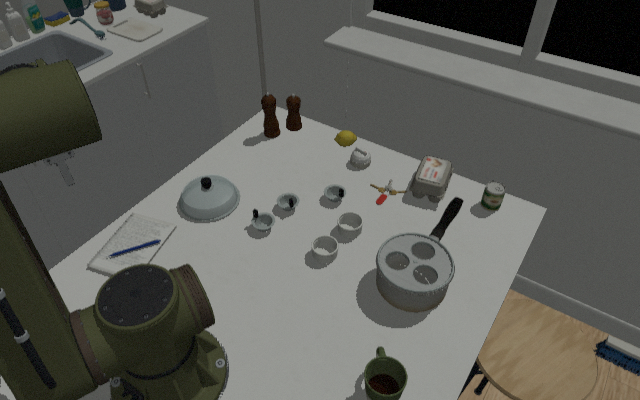

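Top view: cups at about (325,160), (293,193), (288,226); ramekins at (357,188) and (353,225). The lid is at (222,224), with its knob at (219,222). The pan is at (436,209), its handle pointing up to (437,125). The scene view agrees.

```bash
cat > m.py <<'E'
from h import *
for n,cups in(('top',[(325,160),(293,193),(288,226)]),('scene',[(334,193),(288,202),(262,221)])):
    c=snap(n); P=cloud(c); g=c['frame'].max(2); hsv=c['frame']
    if n=='top': ims=[]
    for k,(u,v) in enumerate(cups):
        s=np.s_[v-18:v+19,u-18:u+19]; Q=P[s].reshape(-1,3); G=g[s].reshape(-1)
        col=Q[(Q[:,2]>20)&(Q[:,2]<34)&(G>60)]; ear=Q[(Q[:,2]>38)&(Q[:,2]<62)]
        dk=Q[(G<45)&(Q[:,2]>25)]
        (cc,r)=cv2.minEnclosingCircle(col[:,:2].astype(np.float32))
        print(n,'abc'[k],'collar circ',np.round(cc,1),round(r,1),len(col),'ear',ear.mean(0).round(1),len(ear),'dark',dk.mean(0).round(1),len(dk))
    b=(P[...,2]>84)&(P[...,2]<104)
    Q=P[b]; m=(abs(Q[:,1]+265)<150)&(Q[:,0]>300)&(Q[:,0]<800); Q=Q[m]
    d=np.linalg.norm(Q[:,:2]-np.median(Q[:,:2],0),axis=1); R=Q[d<115]
    print(n,'pan',np.round(cv2.minEnclosingCircle(R[:,:2].astype(np.float32)),1) if 0 else cv2.minEnclosingCircle(R[:,:2].astype(np.float32)), 'handle',Q[d>150].mean(0).round(1))
    k=P[(P[...,2]>76)&(P[...,2]<92)&(abs(P[...,0]-450)<250)&(abs(P[...,1]-240)<80)]
    k=k[(k[:,0]<600)]
    print(n,'knob',k.mean(0).round(1),k.std(0).round(1),len(k))
    for q in ([(357,188),(353,225)] if n=='top' else [(350,224),(325,249)]):
        s=np.s_[q[1]-16:q[1]+17,q[0]-16:q[0]+17];Q=P[s].reshape(-1,3);Q=Q[(Q[:,2]>34)&(Q[:,2]<46)];print('ram',cv2.minEnclosingCircle(Q[:,:2].astype(np.float32)))
    if n=='top':
        a=cv2.resize(c['frame'][130:250,260:480],None,fx=3.6,fy=3.6,interpolation=cv2.INTER_CUBIC)
    else: a=cv2.resize(c['frame'][160:320,240:460],None,fx=3.6,fy=3.6,interpolation=cv2.INTER_CUBIC)
    cv2.imwrite(f'pics/{n}crop.png',np.clip(a*1.5,0,255).astype('uint8')[:600,:800,::-1])
E
python3 m.py
```

```text
top a collar circ [ 6.786e+02 -5.000e-01] 33.9 146 ear [670.2 -26.2  51.4] 19 dark [669.8 -24.3  49.7] 14
top b collar circ [570.8  95.3] 34.2 157 ear [554.7  72.3  53.9] 17 dark [554.8  71.5  56.4] 10
top c collar circ [465.5 104.4] 33.7 167 ear [464.3 130.2  54. ] 18 dark [463.1 127.3  51.9] 9
top pan ((531.9462280273438, -330.500244140625), 111.46875762939453) handle [ 728.4 -333.7   95.3]
top knob [461.7 307.5  84.3] [7.6 6.7 2.9] 76
ram ((591.1350708007812, -104.69782257080078), 36.26870346069336)
ram ((477.6596984863281, -94.25818634033203), 35.97521209716797)
scene a collar circ [679.6   1.4] 35.3 139 ear [665.1 -33.7  48.8] 36 dark [669.8 -27.4  46. ] 37
scene b collar circ [542.7  95.4] 61.8 191 ear [553.5  70.9  50.5] 29 dark [553.1  70.2  47.1] 33
scene c collar circ [490.7 104.3] 59.1 179 ear [464.  128.9  50.3] 33 dark [463.3 128.   45.4] 33
scene pan ((531.9906616210938, -329.4388732910156), 111.50393676757812) handle [ 724.8 -336.3   96. ]
scene knob [459.2 305.6  84.7] [7.5 7.2 3.9] 69
ram ((568.1678466796875, -109.25538635253906), 62.26535415649414)
ram ((475.0065612792969, -95.57544708251953), 39.758907318115234)
```

View pics/topcrop.png

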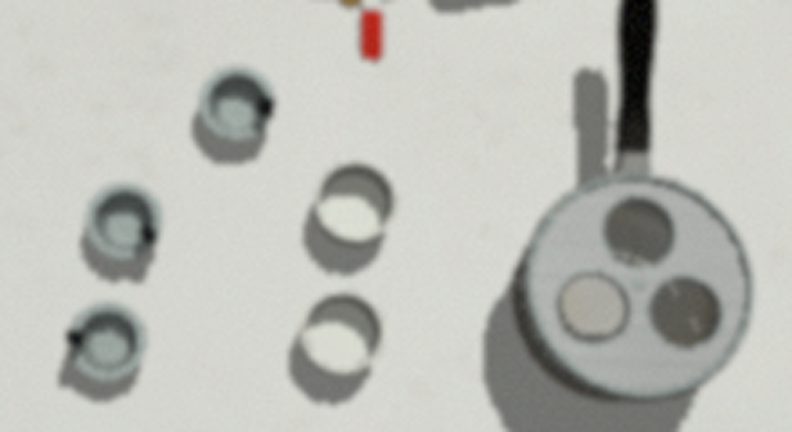

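View pics/scenecrop.png

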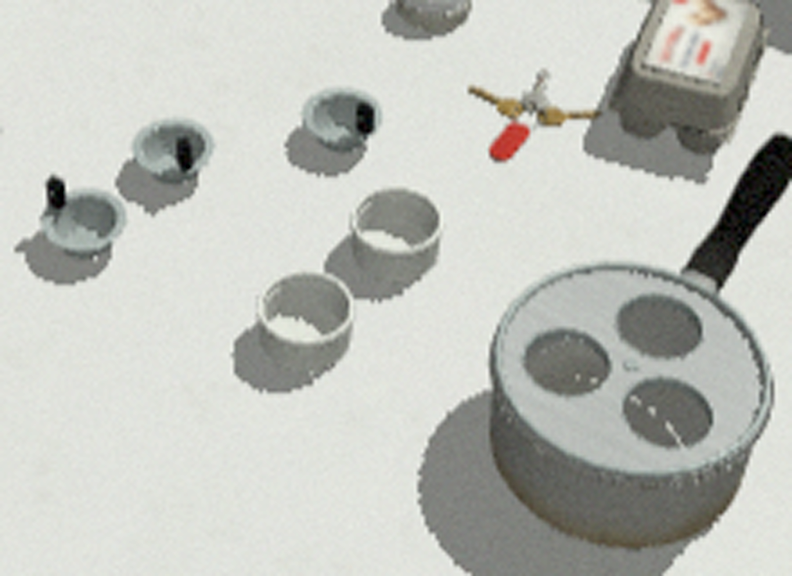

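The crops confirm the layout. The ears point right-down on cups a and b and left on cup c, and all three wells are empty. Next I'll get the well positions and the lid's profile.

```bash
cat > wells.py <<'E'
from h import *
def cast(c,uv,z):
    K=c['mtx'];T=c['cam_to_world'];uv=np.atleast_2d(uv).astype(float)
    d=np.c_[(uv[:,0]-K[0,2])/K[0,0],(uv[:,1]-K[1,2])/K[1,1],np.ones(len(uv))]@T[:3,:3].T
    return (T[:3,3]+d*((z-T[2,3])/d[:,2])[:,None])[:,:2]
def wells(n):
    c=snap(n);P=cloud(c); m=((P[...,2]<82)&(np.hypot(P[...,0]-531,P[...,1]+330)<110)).astype('uint8')
    # holes: enclosed low regions seen through the plate
    R=cast(c,np.argwhere(np.ones(m.shape))[:,::-1],92).reshape(400,640,2)
    m=((P[...,2]<84)&(np.hypot(R[...,0]-531,R[...,1]+330)<82)).astype('uint8')
    k,l,s,ce=cv2.connectedComponentsWithStats(m)
    out=[]
    for i in range(1,k):
        if s[i,4]>60: out.append(R[l==i].mean(0)); print(n,'hole',out[-1].round(1),'d',round(2*np.sqrt(np.sum(l==i)*(abs(np.linalg.det(np.array([R[200,301]-R[200,300],R[201,300]-R[200,300]]))))/np.pi),1))
    print('centre',np.mean(out,0).round(1)); return c,P
if __name__=='__main__':
    for n in('top','scene'):
        c,P=wells(n)
        r=np.hypot(P[...,0]-461,P[...,1]-306.5)
        print('lid',[(a,round(float(np.median(P[...,2][(r>a-3)&(r<a+3)])),1)) for a in (20,30,40,50,60,70,80,86,90)])
        L=P[(P[...,2]>6)&(r<110)][:,:2].astype(np.float32);print('lidcirc',cv2.minEnclosingCircle(L))
E
python3 wells.py
```

```text
top hole [ 557.1 -331.1] d 55.7
top hole [ 493.6 -292.8] d 56.8
top hole [ 492.  -366.7] d 57.0
centre [ 514.2 -330.2]
lid [(20, 53.4), (30, 53.0), (40, 51.8), (50, 49.8), (60, 47.9), (70, 43.3), (80, 31.9), (86, 9.9), (90, 4.1)]
lidcirc ((460.3548278808594, 301.0484924316406), 107.36891174316406)
scene hole [ 556.7 -332.1] d 61.5
scene hole [ 492.8 -294.1] d 63.6
scene hole [ 491.6 -368. ] d 66.4
centre [ 513.7 -331.4]
lid [(20, 54.8), (30, 54.6), (40, 52.5), (50, 51.3), (60, 48.7), (70, 44.3), (80, 26.5), (86, 9.7), (90, 4.2)]
lidcirc ((460.86968994140625, 306.525390625), 109.50825500488281)
```

>>> {"op": "step_arm", "data": {
  "increments": [
    [[0,0,0.18,0,0,0,0],[0,0,0.18,0,0,0,0],[0,0,0.18,0,0,0,0],[0,0,0.18,0,0,0,0],[0,0,0.18,0,0,0,0]]
  ],
  "newtons": 25
}}

```text
clock: 0.8
eef_pos: [186.9, 517.2, 404.6]
eef_rot: [-3.141, 0.0, 2.082]
wrist_force: [-0.7, -0.3, 0.3]
finger_gap: 57.1
finger_force: 0.0
```

>>> {"op": "step_arm", "data": {
  "increments": [
    [[0,0,0.18,0,0,0,0],[0,0,0.18,0,0,0,0],[0,0,0.18,0,0,0,0],[0,0,0.18,0,0,0,0],[0,0,0.18,0,0,0,0]]
  ]
}}

```text
clock: 1.3
eef_pos: [186.9, 517.2, 404.6]
eef_rot: [-3.142, 0.0, 1.375]
wrist_force: [0.8, 0.3, -0.1]
finger_gap: 47.2
finger_force: 0.0
```

>>> {"op": "step_arm", "data": {
  "increments": [
    [[0,0,0.18,0,0,0,0],[0,0,0,0,0,0,0]]
  ]
}}

```text
clock: 1.5
eef_pos: [186.9, 517.2, 404.6]
eef_rot: [-3.142, 0.0, 1.237]
wrist_force: [-0.3, -0.3, 0.6]
finger_gap: 47.2
finger_force: 0.0
```

```bash
cat > go.py <<'E'
import sys; from h import *
from scipy.spatial.transform import Rotation as Ro
# usage: go.py x y z [yawdeg]  -> shift in full-scale units along the tool axes at present, and turn
s=manip.read_state(); R=Ro.from_euler('xyz',s['eef_rot']); t=np.array(list(map(float,sys.argv[1:4])))
d=R.inv().apply(t-s['eef_pos'])/40
print('t',round(s['clock'],2),'pos',s['eef_pos'].round(1),'rpy',np.degrees(s['eef_rot']).round(2),'gap',round(s['finger_gap'],1),round(s['finger_force'],1),'F',s['wrist_force'].round(1))
print('units',d.round(3),'rows>=',np.ceil(abs(d).max()))
if len(sys.argv)>4: print('wz units',round((np.degrees(s['eef_rot'][2])-float(sys.argv[4]))/45,3))
E
python3 go.py 670 -25.5 300 71; python3 go.py 670 -25.5 380 71
```

```text
t 1.5 pos [186.9 517.2 404.6] rpy [-1.800e+02  1.000e-02  7.089e+01] gap 47.2 0.0 F [-0.3 -0.3  0.6]
units [-8.868 15.852  2.615] rows>= 16.0
wz units -0.002
t 1.5 pos [186.9 517.2 404.6] rpy [-1.800e+02  1.000e-02  7.089e+01] gap 47.2 0.0 F [-0.3 -0.3  0.6]
units [-8.868 15.852  0.615] rows>= 16.0
wz units -0.002
```

>>> {"op": "step_arm", "data": {
  "increments": [
    [[0,0,0,-0.443,0.793,0.13,0],[0,0,0,-0.443,0.793,0.13,0],[0,0,0,-0.443,0.793,0.13,0],[0,0,0,-0.443,0.793,0.13,0],[0,0,0,-0.443,0.793,0.13,0]]
  ]
}}

```text
clock: 2.0
eef_pos: [308.8, 380.7, 378.5]
eef_rot: [3.142, -0.0, 1.245]
wrist_force: [0.7, 0.8, 0.5]
finger_gap: 46.8
finger_force: 0.0
```

>>> {"op": "step_arm", "data": {
  "increments": [
    [[0,0,0,-0.443,0.793,0.13,0],[0,0,0,-0.443,0.793,0.13,0],[0,0,0,-0.443,0.793,0.13,0],[0,0,0,-0.443,0.793,0.13,0],[0,0,0,-0.443,0.793,0.13,0]]
  ]
}}

```text
clock: 2.5
eef_pos: [430.1, 245.3, 352.6]
eef_rot: [3.141, -0.0, 1.245]
wrist_force: [-0.1, 0.5, 0.1]
finger_gap: 47.2
finger_force: 0.0
```

>>> {"op": "step_arm", "data": {
  "increments": [
    [[0,0,0,-0.443,0.793,0.13,0],[0,0,0,-0.443,0.793,0.13,0],[0,0,0,-0.443,0.793,0.13,0],[0,0,0,-0.443,0.793,0.13,0],[0,0,0,-0.443,0.793,0.13,0]]
  ]
}}

```text
clock: 3.0
eef_pos: [551.3, 109.9, 326.4]
eef_rot: [3.142, -0.0, 1.245]
wrist_force: [0.2, 1.3, 0.0]
finger_gap: 47.1
finger_force: 0.0
```

>>> {"op": "step_arm", "data": {
  "increments": [
    [[0,0,0,-0.443,0.793,0.13,0],[0,0,0,-0.443,0.793,0.13,0],[0,0,0,-0.443,0.793,0.13,0],[0,0,0,-0.443,0.793,0.13,0],[0,0,0,-0.443,0.793,0.13,0]]
  ]
}}

```text
clock: 3.5
eef_pos: [672.5, -25.4, 300.3]
eef_rot: [-3.141, 0.0, 1.245]
wrist_force: [0.6, 0.1, -0.6]
finger_gap: 46.9
finger_force: 0.0
```

```bash
python3 go.py 670 -25.5 231 71; python3 -c "
from h import *
c=snap('scene')
a=cv2.resize(c['frame'][110:240,260:430],None,fx=4,fy=4,interpolation=cv2.INTER_CUBIC)
cv2.imwrite('pics/a1.png',np.clip(a*1.5,0,255).astype('uint8')[:,:,::-1])"
```

```text
t 3.5 pos [672.5 -25.4 300.3] rpy [-179.99    0.     71.31] gap 46.9 0.0 F [ 0.6  0.1 -0.6]
units [-0.023 -0.058  1.732] rows>= 2.0
wz units 0.007
```

View pics/a1.png

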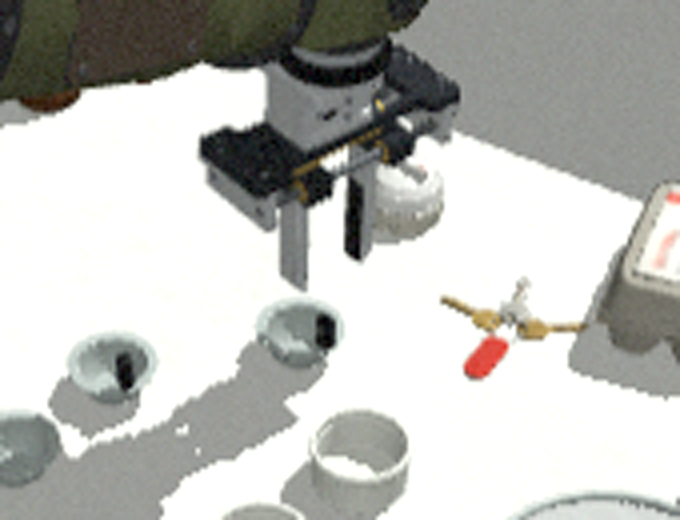

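The open fingers hang right above cup a's ear (ear at about (325,332) in the crop), with nothing in the way. Next I descend, close and lift.

>>> {"op": "step_arm", "data": {
  "increments": [
    [[0,0,0,-0.02,-0.06,0.6,0],[0,0,0,0,0,0.6,0],[0,0,0,0,0,0.4,0],[0,0,0,0,0,0.13,0],[0,0,0,0,0,0,1]]
  ],
  "newtons": 25
}}

```text
clock: 4.05
eef_pos: [669.2, -24.0, 231.2]
eef_rot: [-3.141, 0.0, 1.241]
wrist_force: [0.7, -0.2, 0.3]
finger_gap: 42.1
finger_force: 0.0
```

>>> {"op": "step_arm", "data": {
  "increments": [
    [[0,0,0,0,0,0,1],[0,0,0,0,0,0,1],[0,0,0,0,0,0,1],[0,0,0,0,0,0,1],[0,0,0,0,0,0,1]]
  ]
}}

```text
clock: 4.55
eef_pos: [669.2, -24.1, 232.0]
eef_rot: [3.141, -0.0, 1.24]
wrist_force: [0.4, -0.3, 3.3]
finger_gap: 10.0
finger_force: 25.0
```

```bash
python3 go.py 484.5 -318.5 380 71
```

```text
t 4.55 pos [669.2 -24.1 232. ] rpy [ 1.7996e+02 -2.0000e-02  7.1040e+01] gap 10.0 25.0 F [ 0.4 -0.3  3.3]
units [-8.461 -1.973 -3.704] rows>= 9.0
wz units 0.001
```

>>> {"op": "step_arm", "data": {
  "increments": [
    [[0,0,0,0,0,-0.5,1],[0,0,0,0,0,-0.8,1],[0,0,0,0,0,-0.8,1],[0,0,0,0,0,-0.8,1],[0,0,0,0,0,-0.8,1]]
  ]
}}

```text
clock: 5.05
eef_pos: [669.0, -24.1, 380.7]
eef_rot: [-3.141, 0.0, 1.24]
wrist_force: [0.3, 0.7, -0.5]
finger_gap: 9.6
finger_force: 24.9
```

>>> {"op": "step_arm", "data": {
  "increments": [
    [[0,0,0,-0.83,-0.19,0,1],[0,0,0,-0.83,-0.19,0,1],[0,0,0,-0.83,-0.19,0,1],[0,0,0,-0.83,-0.19,0,1],[0,0,0,-0.83,-0.19,0,1]]
  ]
}}

```text
clock: 5.55
eef_pos: [578.3, -169.8, 379.4]
eef_rot: [-3.141, 0.0, 1.24]
wrist_force: [-0.1, -0.9, -0.2]
finger_gap: 9.9
finger_force: 25.0
```

>>> {"op": "step_arm", "data": {
  "increments": [
    [[0,0,0,-0.83,-0.19,0,1],[0,0,0,-0.83,-0.19,0,1],[0,0,0,-0.83,-0.19,0,1],[0,0,0,-0.83,-0.19,0,1],[0,0,0,-0.83,-0.19,0,1]]
  ]
}}

```text
clock: 6.05
eef_pos: [488.4, -314.4, 379.5]
eef_rot: [-3.142, 0.0, 1.24]
wrist_force: [0.3, 0.5, -0.1]
finger_gap: 10.0
finger_force: 25.0
```

```bash
python3 go.py 484.3 -317.8 315 71; python3 -c "
from h import *
c=snap('scene'); d=snap('top')
a=cv2.resize(c['frame'][150:310,330:500],None,fx=2.3,fy=2.3,interpolation=cv2.INTER_CUBIC)
b=cv2.resize(d['frame'][130:290,350:520],None,fx=2.3,fy=2.3,interpolation=cv2.INTER_CUBIC)
cv2.imwrite('pics/a2.png',np.clip(np.hstack([a,b])*1.5,0,255).astype('uint8')[:,:,::-1])
P=cloud(c)
for q in (c,d):
    P=cloud(q); m=(P[...,2]>168)&(P[...,2]<182)&(np.hypot(P[...,0]-493,P[...,1]+293)<60)
    Q=P[m]; print(len(Q),Q.min(0).round(1),Q.max(0).round(1),Q.mean(0).round(1),cv2.minEnclosingCircle(Q[:,:2].astype('float32')))
"
```

```text
t 6.05 pos [ 488.4 -314.4  379.5] rpy [-180.      0.     71.04] gap 10.0 25.0 F [ 0.3  0.5 -0.1]
units [-0.113 -0.07   1.612] rows>= 2.0
wz units 0.001
120 [ 461.4 -323.8  168.3] [ 520.9 -257.8  181.2] [ 477.8 -286.9  176.4] ((493.1348571777344, -290.84930419921875), 33.163692474365234)
86 [ 476.2 -304.3  168.8] [ 524.5 -260.1  179.6] [ 507.1 -276.9  174.8] ((500.203125, -284.78717041015625), 30.91814613342285)
```

View pics/a2.png

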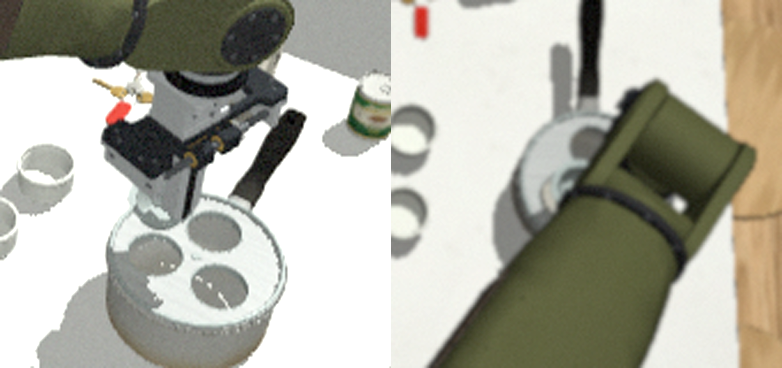

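The cup hangs level in the fingers just above well 2. In the left crop its collar is at about (155,205) and the well 2 hole at (155,255). I'll make a small correction and lower it.

>>> {"op": "step_arm", "data": {
  "increments": [
    [[0,0,0,-0.11,-0.07,0.3,1],[0,0,0,0,0,0.6,1],[0,0,0,0,0,0.5,1],[0,0,0,0,0,0.3,1],[0,0,0,0,0,0,1]]
  ]
}}

```text
clock: 6.65
eef_pos: [485.4, -315.9, 309.5]
eef_rot: [-3.139, -0.001, 1.241]
wrist_force: [-0.3, -0.4, -0.1]
finger_gap: 9.9
finger_force: 25.0
```

>>> {"op": "step_arm", "data": {
  "increments": [
    [[0,0,0,0,0,0.2,1],[0,0,0,0,0,0.1,1],[0,0,0,0,0,0,1]]
  ]
}}

```text
clock: 6.95
eef_pos: [485.3, -316.5, 299.3]
eef_rot: [-3.141, -0.0, 1.24]
wrist_force: [-0.2, 1.0, -2.3]
finger_gap: 9.7
finger_force: 25.0
```

```bash
python3 go.py 484.3 -317.8 299 71
```

```text
t 6.95 pos [ 485.3 -316.5  299.3] rpy [-179.99   -0.     71.03] gap 9.7 25.0 F [-0.2  1.  -2.3]
units [-0.038 -0.014  0.007] rows>= 1.0
wz units 0.001
```

>>> {"op": "step_arm", "data": {
  "increments": [
    [[0,0,0,-0.02,-0.01,0.03,1],[0,0,0,0,0,0,0.5],[0,0,0,0,0,0,0.5],[0,0,0,0,0,0,0.5],[0,0,0,0,0,0,0.5]]
  ]
}}

```text
clock: 7.45
eef_pos: [484.6, -317.3, 298.4]
eef_rot: [3.141, 0.0, 1.24]
wrist_force: [-0.2, 0.5, 0.4]
finger_gap: 23.2
finger_force: 0.0
```

>>> {"op": "step_arm", "data": {
  "increments": [
    [[0,0,0,0,0,-0.3,0.5],[0,0,0,0,0,-0.6,0.5],[0,0,0,0,0,-0.8,0.5]]
  ]
}}

```text
clock: 7.75
eef_pos: [484.5, -317.2, 366.9]
eef_rot: [-3.14, -0.001, 1.24]
wrist_force: [0.3, 0.1, 0.4]
finger_gap: 23.7
finger_force: 0.0
```

```bash
python3 go.py 555 72.7 300 55.4;  python3 -c "
from h import *
c=snap('scene')
a=cv2.resize(c['frame'][200:310,360:470],None,fx=5,fy=5,interpolation=cv2.INTER_CUBIC)
cv2.imwrite('pics/a3.png',np.clip(a*1.5,0,255).astype('uint8')[:,:,::-1])
P=cloud(c); m=(np.hypot(P[...,0]-493,P[...,1]+293)<36)&(P[...,2]>88)&(P[...,2]<102); Q=P[m]; print(np.percentile(Q[:,2],[5,25,50,75,95]))"
```

```text
t 7.75 pos [ 484.5 -317.2  366.9] rpy [-1.799e+02 -3.000e-02  7.103e+01] gap 23.7 0.0 F [0.3 0.1 0.4]
units [ 9.789 -1.499  1.681] rows>= 10.0
wz units 0.347
[89.66555625 93.12640611 94.97314066 96.4393197  98.23009752]
```

View pics/a3.png

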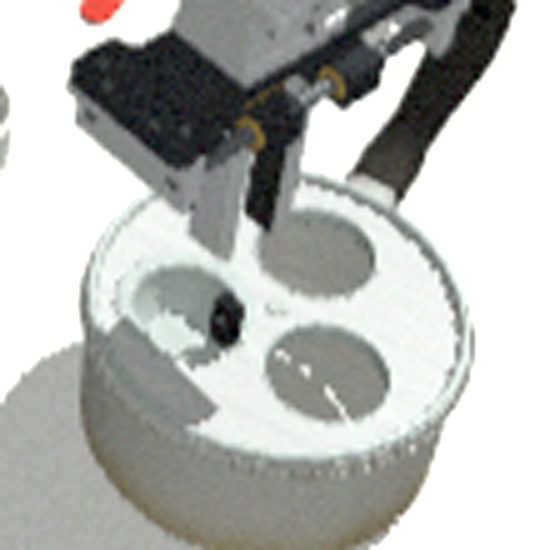

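Cup a sits flat in its well: collar round (185,312) in the crop, ear upright at (227,318). Now cup b.

>>> {"op": "step_arm", "data": {
  "increments": [
    [[0,0,0,0.89,-0.136,0.1,0],[0,0,0,0.89,-0.136,0.1,0],[0,0,0,0.89,-0.136,0.15,0],[0,0,0,0.89,-0.136,0.15,0],[0,0,0,0.89,-0.136,0.15,0]]
  ]
}}

```text
clock: 8.3
eef_pos: [516.8, -138.7, 341.0]
eef_rot: [3.14, -0.0, 1.24]
wrist_force: [0.5, -0.8, 0.4]
finger_gap: 47.0
finger_force: 0.0
```

>>> {"op": "step_arm", "data": {
  "increments": [
    [[0,0,0,0.89,-0.136,0.15,0],[0,0,0,0.89,-0.136,0.15,0],[0,0,0,0.89,-0.136,0.15,0],[0,0,0,0.89,-0.136,0.15,0],[0,0,0,0.89,-0.136,0.15,0]]
  ]
}}

```text
clock: 8.8
eef_pos: [549.1, 38.6, 311.0]
eef_rot: [3.14, -0.0, 1.24]
wrist_force: [0.5, -0.5, 0.7]
finger_gap: 46.9
finger_force: 0.0
```

>>> {"op": "step_arm", "data": {
  "increments": [
    [[0,0,0,0.89,-0.136,0.15,0],[0,0,0.174,0,0,0,0],[0,0,0.174,0,0,0,0],[0,0,0,0,0,0,0]]
  ]
}}

```text
clock: 9.2
eef_pos: [555.4, 72.8, 304.9]
eef_rot: [3.141, -0.0, 0.965]
wrist_force: [0.0, -0.4, -0.1]
finger_gap: 47.1
finger_force: 0.0
```

```bash
python3 go.py 555.3 72.8 231 55.4
```

```text
t 9.2 pos [555.4  72.8 304.9] rpy [ 1.7997e+02 -3.0000e-02  5.5270e+01] gap 47.1 0.0 F [ 0.  -0.4 -0.1]
units [-0.003 -0.003  1.848] rows>= 2.0
wz units -0.003
```

>>> {"op": "step_arm", "data": {
  "increments": [
    [[0,0,0,0,0,0.7,0],[0,0,0,0,0,0.6,0],[0,0,0,0,0,0.4,0],[0,0,0,0,0,0.14,0],[0,0,0,0,0,0,1]]
  ]
}}

```text
clock: 9.7
eef_pos: [555.4, 72.4, 230.6]
eef_rot: [-3.141, 0.0, 0.968]
wrist_force: [-0.5, 0.2, 0.4]
finger_gap: 41.9
finger_force: 0.0
```

>>> {"op": "step_arm", "data": {
  "increments": [
    [[0,0,0,0,0,0,1],[0,0,0,0,0,0,1],[0,0,0,0,0,0,1],[0,0,0,0,0,0,1],[0,0,0,0,0,0,1]]
  ]
}}

```text
clock: 10.2
eef_pos: [555.4, 72.6, 231.1]
eef_rot: [3.141, -0.0, 0.967]
wrist_force: [-1.9, -1.1, 3.3]
finger_gap: 10.1
finger_force: 25.0
```

>>> {"op": "step_arm", "data": {
  "increments": [
    [[0,0,0,0,0,-0.5,1],[0,0,0,0,0,-0.8,1],[0,0,0,0,0,-0.8,1],[0,0,0,0,0,-0.8,1],[0,0,0,0,0,-0.8,1]]
  ]
}}

```text
clock: 10.7
eef_pos: [555.1, 72.5, 380.0]
eef_rot: [-3.141, 0.0, 0.967]
wrist_force: [0.0, -0.7, -0.5]
finger_gap: 9.8
finger_force: 25.0
```

```bash
python3 go.py 541.9 -353.3 380 55.3
```

```text
t 10.7 pos [555.1  72.5 380. ] rpy [-1.7999e+02  1.0000e-02  5.5380e+01] gap 9.8 25.0 F [ 0.  -0.7 -0.5]
units [-8.949  5.776 -0.   ] rows>= 9.0
wz units 0.002
```

>>> {"op": "step_arm", "data": {
  "increments": [
    [[0,0,0,-0.813,0.525,0,1],[0,0,0,-0.813,0.525,0,1],[0,0,0,-0.813,0.525,0,1],[0,0,0,-0.813,0.525,0,1],[0,0,0,-0.813,0.525,0,1]]
  ]
}}

```text
clock: 11.2
eef_pos: [549.0, -122.4, 378.7]
eef_rot: [-3.142, 0.0, 0.967]
wrist_force: [1.0, 0.1, -1.1]
finger_gap: 9.8
finger_force: 25.0
```

>>> {"op": "step_arm", "data": {
  "increments": [
    [[0,0,0,-0.813,0.525,0,1],[0,0,0,-0.813,0.525,0,1],[0,0,0,-0.813,0.525,0,1],[0,0,0,-0.813,0.525,0,1],[0,0,0,-0.813,0.525,0,1]]
  ]
}}

```text
clock: 11.7
eef_pos: [543.0, -316.0, 378.6]
eef_rot: [-3.141, -0.0, 0.966]
wrist_force: [0.4, 0.2, -0.2]
finger_gap: 9.9
finger_force: 25.0
```

>>> {"op": "step_arm", "data": {
  "increments": [
    [[0,0,0,-0.813,0.525,0,1],[0,0,0,0,0,0,1]]
  ]
}}

```text
clock: 11.9
eef_pos: [541.1, -357.0, 377.8]
eef_rot: [-3.141, 0.001, 0.963]
wrist_force: [-0.6, 0.3, -0.8]
finger_gap: 9.9
finger_force: 25.0
```

```bash
python3 go.py 541.9 -353.3 299 55.3
```

```text
t 11.9 pos [ 541.1 -357.   377.8] rpy [-1.7997e+02  3.0000e-02  5.5160e+01] gap 9.9 25.0 F [-0.6  0.3 -0.8]
units [ 0.088 -0.035  1.97 ] rows>= 2.0
wz units -0.003
```

>>> {"op": "step_arm", "data": {
  "increments": [
    [[0,0,0,0,0,0.5,1],[0,0,0,0,0,0.5,1],[0,0,0,0,0,0,1],[0,0,0,0,0,0,1]]
  ]
}}

```text
clock: 12.3
eef_pos: [542.3, -352.8, 339.1]
eef_rot: [-3.141, -0.0, 0.967]
wrist_force: [0.5, 0.7, 0.4]
finger_gap: 9.6
finger_force: 25.0
```

```bash
python3 go.py 541.9 -353.3 299 55.3
```

```text
t 12.3 pos [ 542.3 -352.8  339.1] rpy [-179.99   -0.     55.39] gap 9.6 25.0 F [0.5 0.7 0.4]
units [-1.700e-02 -1.000e-03  1.003e+00] rows>= 2.0
wz units 0.002
```

It was a transient. Lowering now, then release.

>>> {"op": "step_arm", "data": {
  "increments": [
    [[0,0,0,-0.015,0,0.3,1],[0,0,0,0,0,0.35,1],[0,0,0,0,0,0.25,1],[0,0,0,0,0,0.1,1],[0,0,0,0,0,0.03,1]]
  ]
}}

```text
clock: 12.8
eef_pos: [542.2, -353.5, 297.3]
eef_rot: [3.14, -0.001, 0.966]
wrist_force: [5.0, 0.8, 2.0]
finger_gap: 9.7
finger_force: 25.0
```

>>> {"op": "step_arm", "data": {
  "increments": [
    [[0,0,0,0,0,0,1],[0,0,0,0,0,0,0.5],[0,0,0,0,0,0,0.5],[0,0,0,0,0,0,0.5],[0,0,0,0,0,0,0.5]]
  ]
}}

```text
clock: 13.3
eef_pos: [541.7, -353.6, 297.4]
eef_rot: [-3.141, 0.0, 0.966]
wrist_force: [-0.2, 0.2, 0.0]
finger_gap: 23.2
finger_force: 0.0
```

>>> {"op": "step_arm", "data": {
  "increments": [
    [[0,0,0,0,0,-0.3,0.5],[0,0,0,0,0,-0.6,0.5],[0,0,0,0,0,-0.8,0.5],[0,0,0,0,0,0,0.5]]
  ]
}}

```text
clock: 13.7
eef_pos: [541.9, -353.7, 371.2]
eef_rot: [3.134, 0.0, 0.966]
wrist_force: [0.8, -0.6, 0.8]
finger_gap: 23.5
finger_force: 0.0
```

```bash
python3 go.py 464 130 300 93
```

```text
t 13.7 pos [ 541.9 -353.7  371.2] rpy [1.7956e+02 2.0000e-02 5.5370e+01] gap 23.5 0.0 F [ 0.8 -0.6  0.8]
units [ 8.843 -8.488  1.712] rows>= 9.0
wz units -0.836
```

>>> {"op": "step_arm", "data": {
  "increments": [
    [[0,0,0,0.68,-0.653,0.1,0],[0,0,0,0.68,-0.653,0.1,0],[0,0,0,0.68,-0.653,0.13,0],[0,0,0,0.68,-0.653,0.13,0],[0,0,0,0.68,-0.653,0.13,0]]
  ]
}}

```text
clock: 14.2
eef_pos: [511.0, -166.1, 342.1]
eef_rot: [3.141, -0.0, 0.966]
wrist_force: [1.2, -0.0, 0.3]
finger_gap: 47.0
finger_force: 0.0
```

>>> {"op": "step_arm", "data": {
  "increments": [
    [[0,0,0,0.68,-0.653,0.13,0],[0,0,0,0.68,-0.653,0.13,0],[0,0,0,0.68,-0.653,0.13,0],[0,0,0,0.68,-0.653,0.13,0],[0,0,0,0.68,-0.653,0.13,0]]
  ]
}}

```text
clock: 14.7
eef_pos: [480.9, 20.1, 316.1]
eef_rot: [3.141, -0.0, 0.966]
wrist_force: [0.8, -0.2, -0.1]
finger_gap: 47.1
finger_force: 0.0
```

>>> {"op": "step_arm", "data": {
  "increments": [
    [[0,0,0,0.68,-0.653,0.13,0],[0,0,0,0.68,-0.653,0.13,0],[0,0,0,0.68,-0.653,0.13,0]]
  ]
}}

```text
clock: 15.0
eef_pos: [462.8, 131.8, 300.5]
eef_rot: [3.141, -0.0, 0.966]
wrist_force: [0.8, 0.5, 0.2]
finger_gap: 46.7
finger_force: 0.0
```

>>> {"op": "step_arm", "data": {
  "increments": [
    [[0,0,-0.167,0,0,0,0],[0,0,-0.167,0,0,0,0],[0,0,-0.167,0,0,0,0],[0,0,-0.167,0,0,0,0],[0,0,-0.167,0,0,0,0]]
  ]
}}

```text
clock: 15.5
eef_pos: [463.3, 130.4, 300.6]
eef_rot: [3.141, 0.0, 1.628]
wrist_force: [-0.7, 0.6, 0.6]
finger_gap: 47.1
finger_force: 0.0
```

>>> {"op": "step_arm", "data": {
  "increments": [
    [[0,0,0,0,0,0,0]]
  ]
}}

```text
clock: 15.6
eef_pos: [463.3, 130.3, 300.6]
eef_rot: [3.141, -0.0, 1.624]
wrist_force: [0.2, -0.5, -0.6]
finger_gap: 46.8
finger_force: 0.0
```

```bash
python3 go.py 464 130 231 93;  python3 -c "
from h import *
c=snap('scene')
a=cv2.resize(c['frame'][220:320,360:470],None,fx=5,fy=5,interpolation=cv2.INTER_CUBIC)
cv2.imwrite('pics/b3.png',np.clip(a*1.5,0,255).astype('uint8')[:,:,::-1])"; python3 wells.py | grep -v lid
```

```text
t 15.6 pos [463.3 130.3 300.6] rpy [179.98  -0.    93.07] gap 46.8 0.0 F [ 0.2 -0.5 -0.6]
units [-0.009  0.016  1.739] rows>= 2.0
wz units 0.001
top hole [ 555.8 -329.6] d 45.9
top hole [ 492.1 -366.5] d 57.2
top hole [ 490.8 -291.8] d 47.3
centre [ 512.9 -329.3]
scene hole [ 554.1 -328. ] d 43.9
scene hole [ 488.5 -291.9] d 48.0
scene hole [ 491.5 -368. ] d 66.5
centre [ 511.4 -329.3]
```

View pics/b3.png

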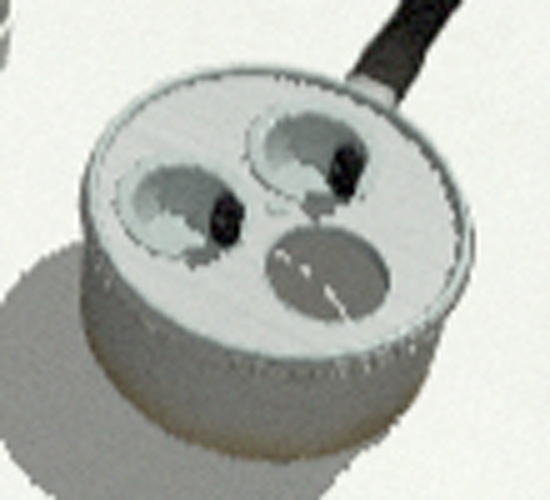

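Cups a and b both sit flat, with collars round (190,210) and (312,155) in the crop. Well 3 is free at (328,272), and the pan hasn't moved. Now cup c.

>>> {"op": "step_arm", "data": {
  "increments": [
    [[0,0,0,0,0.01,0.6,0],[0,0,0,0,0,0.6,0],[0,0,0,0,0,0.4,0],[0,0,0,0,0,0.14,0],[0,0,0,0,0,0,1]]
  ]
}}

```text
clock: 16.25
eef_pos: [463.7, 130.3, 230.4]
eef_rot: [-3.141, 0.0, 1.621]
wrist_force: [-0.4, 0.0, -0.4]
finger_gap: 42.3
finger_force: 0.0
```

>>> {"op": "step_arm", "data": {
  "increments": [
    [[0,0,0,0,0,0,1],[0,0,0,0,0,0,1],[0,0,0,0,0,0,1],[0,0,0,0,0,0,1],[0,0,0,0,0,0,1]]
  ]
}}

```text
clock: 16.75
eef_pos: [463.8, 130.4, 231.0]
eef_rot: [3.141, -0.0, 1.622]
wrist_force: [-1.2, -0.8, 3.4]
finger_gap: 9.6
finger_force: 25.0
```

>>> {"op": "step_arm", "data": {
  "increments": [
    [[0,0,0,0,0,-0.5,1],[0,0,0,0,0,-0.8,1],[0,0,0.17,0,0,-0.8,1],[0,0,0.17,0,0,-0.8,1],[0,0,0.17,0,0,-0.8,1]]
  ]
}}

```text
clock: 17.25
eef_pos: [463.5, 130.3, 380.0]
eef_rot: [-3.141, 0.0, 1.216]
wrist_force: [-0.3, -0.0, -1.0]
finger_gap: 9.8
finger_force: 25.0
```

>>> {"op": "step_arm", "data": {
  "increments": [
    [[0,0,0,0,0,0,1]]
  ]
}}

```text
clock: 17.35
eef_pos: [463.9, 130.4, 382.5]
eef_rot: [3.136, -0.003, 1.217]
wrist_force: [0.0, 0.1, -1.1]
finger_gap: 9.9
finger_force: 25.0
```

```bash
python3 go.py 501 -342.1 380 70
```

```text
t 17.35 pos [463.9 130.4 382.5] rpy [179.68  -0.2   69.76] gap 9.9 25.0 F [ 0.   0.1 -1.1]
units [-10.763   4.956   0.054] rows>= 11.0
wz units -0.005
```

>>> {"op": "step_arm", "data": {
  "increments": [
    [[0,0,0,-0.828,0.381,0,1],[0,0,0,-0.828,0.381,0,1],[0,0,0,-0.828,0.381,0,1],[0,0,0,-0.828,0.381,0,1],[0,0,0,-0.828,0.381,0,1]]
  ]
}}

```text
clock: 17.85
eef_pos: [478.5, -52.8, 377.8]
eef_rot: [-3.141, 0.0, 1.223]
wrist_force: [0.7, -0.6, -0.9]
finger_gap: 10.2
finger_force: 25.0
```

>>> {"op": "step_arm", "data": {
  "increments": [
    [[0,0,0,-0.828,0.381,0,1],[0,0,0,-0.828,0.381,0,1],[0,0,0,-0.828,0.381,0,1],[0,0,0,-0.828,0.381,0,1],[0,0,0,-0.828,0.381,0,1]]
  ]
}}

```text
clock: 18.35
eef_pos: [493.4, -234.5, 377.7]
eef_rot: [-3.14, -0.0, 1.223]
wrist_force: [0.5, 1.0, -0.2]
finger_gap: 9.5
finger_force: 25.0
```

>>> {"op": "step_arm", "data": {
  "increments": [
    [[0,0,0,-0.828,0.381,0,1],[0,0,0,-0.828,0.381,0,1],[0,0,0,-0.828,0.381,0,1],[0,0,0,0,0,0.3,1],[0,0,0,0,0,0.3,1]]
  ]
}}

```text
clock: 18.85
eef_pos: [502.3, -342.3, 352.7]
eef_rot: [-3.14, -0.001, 1.222]
wrist_force: [-0.3, 1.1, -0.8]
finger_gap: 9.7
finger_force: 25.0
```

>>> {"op": "step_arm", "data": {
  "increments": [
    [[0,0,0,0,0,0.2,1],[0,0,0,0,0,0,1],[0,0,0,0,0,0,1]]
  ]
}}

```text
clock: 19.15
eef_pos: [502.8, -341.3, 346.8]
eef_rot: [-3.142, -0.0, 1.223]
wrist_force: [0.1, -1.0, -0.2]
finger_gap: 9.8
finger_force: 25.0
```

```bash
python3 go.py 501 -342.1 298.5 70
```

```text
t 19.15 pos [ 502.8 -341.3  346.8] rpy [-180.     -0.     70.06] gap 9.8 25.0 F [ 0.1 -1.  -0.2]
units [-0.035 -0.036  1.208] rows>= 2.0
wz units 0.001
```

>>> {"op": "step_arm", "data": {
  "increments": [
    [[0,0,0,-0.035,-0.035,0.3,1],[0,0,0,0,0,0.4,1],[0,0,0,0,0,0.3,1],[0,0,0,0,0,0.15,1],[0,0,0,0,0,0.07,1]]
  ]
}}

```text
clock: 19.65
eef_pos: [500.8, -342.8, 297.4]
eef_rot: [-3.141, -0.0, 1.222]
wrist_force: [0.9, -0.6, -0.2]
finger_gap: 10.1
finger_force: 25.0
```

>>> {"op": "step_arm", "data": {
  "increments": [
    [[0,0,0,0,0,0,1],[0,0,0,0,0,0,0.5],[0,0,0,0,0,0,0.5],[0,0,0,0,0,0,0.5],[0,0,0,0,0,0,0.5]]
  ]
}}

```text
clock: 20.15
eef_pos: [500.8, -342.8, 298.1]
eef_rot: [3.141, 0.0, 1.222]
wrist_force: [-1.1, -0.6, -0.2]
finger_gap: 23.2
finger_force: 0.0
```

>>> {"op": "step_arm", "data": {
  "increments": [
    [[0,0,0,0,0,-0.3,0.5],[0,0,0,0,0,-0.6,0.5],[0,0,0,0,0,-0.8,0.5],[0,0,0,0,0,0,0.5]]
  ]
}}

```text
clock: 20.55
eef_pos: [501.0, -343.0, 371.3]
eef_rot: [3.134, 0.002, 1.222]
wrist_force: [-0.4, 0.7, 0.1]
finger_gap: 23.2
finger_force: 0.0
```

```bash
python3 go.py 461 306.5 310 70
```

```text
t 20.55 pos [ 501.  -343.   371.3] rpy [1.7959e+02 1.3000e-01 7.0000e+01] gap 23.2 0.0 F [-0.4  0.7  0.1]
units [14.918 -6.504  1.452] rows>= 15.0
wz units -0.0
```

>>> {"op": "step_arm", "data": {
  "increments": [
    [[0,0,0,0.878,-0.383,0.085,0],[0,0,0,0.878,-0.383,0.085,0],[0,0,0,0.878,-0.383,0.085,0],[0,0,0,0.878,-0.383,0.085,-0.3],[0,0,0,0.878,-0.383,0.085,-0.3]]
  ]
}}

```text
clock: 21.05
eef_pos: [488.5, -150.1, 349.1]
eef_rot: [3.141, 0.0, 1.221]
wrist_force: [-0.1, -0.2, 0.7]
finger_gap: 59.3
finger_force: 0.0
```

>>> {"op": "step_arm", "data": {
  "increments": [
    [[0,0,0,0.878,-0.383,0.085,-0.3],[0,0,0,0.878,-0.383,0.085,-0.3],[0,0,0,0.878,-0.383,0.085,-0.3],[0,0,0,0.878,-0.383,0.085,-0.3],[0,0,0,0.878,-0.383,0.085,-0.3]]
  ]
}}

```text
clock: 21.55
eef_pos: [476.6, 41.1, 332.2]
eef_rot: [3.141, -0.0, 1.221]
wrist_force: [1.9, -0.6, -0.9]
finger_gap: 61.0
finger_force: 0.0
```

>>> {"op": "step_arm", "data": {
  "increments": [
    [[0,0,0,0.878,-0.383,0.085,-0.3],[0,0,0,0.878,-0.383,0.085,-0.3],[0,0,0,0.878,-0.383,0.085,-0.3],[0,0,0,0.878,-0.383,0.085,-0.3],[0,0,0,0.878,-0.383,0.085,-0.3]]
  ]
}}

```text
clock: 22.05
eef_pos: [464.7, 232.4, 315.2]
eef_rot: [3.141, -0.0, 1.222]
wrist_force: [0.3, 0.5, -0.1]
finger_gap: 60.8
finger_force: 0.0
```

>>> {"op": "step_arm", "data": {
  "increments": [
    [[0,0,0,0.878,-0.383,0.085,-0.3],[0,0,0,0.878,-0.383,0.085,-0.3],[0,0,0,0,0,0,-0.3],[0,0,0,0,0,0,-0.3]]
  ]
}}

```text
clock: 22.45
eef_pos: [460.1, 307.6, 308.0]
eef_rot: [-3.141, 0.0, 1.223]
wrist_force: [-0.2, 0.5, -0.9]
finger_gap: 61.3
finger_force: 0.0
```

```bash
python3 go.py 460.5 306.5 257 70;  python3 -c "
from h import *
c=snap('scene'); d=snap('top')
a=cv2.resize(c['frame'][100:240,150:290],None,fx=2.8,fy=2.8,interpolation=cv2.INTER_CUBIC)
b=cv2.resize(c['frame'][205:315,350:460],(a.shape[1],a.shape[0]),interpolation=cv2.INTER_CUBIC)
cv2.imwrite('pics/c3.png',np.clip(np.hstack([a,b])*1.5,0,255).astype('uint8')[:,:,::-1])
# lid rim fit by height band, both views
for q in (c,d):
    P=cloud(q); r=np.hypot(P[...,0]-460.5,P[...,1]-306.5); m=(P[...,2]>25)&(P[...,2]<70)&(r<95)&(r>40)
    Q=P[m]; A=np.c_[Q[:,:2],np.ones(len(Q))]
    # dome: sphere fit
    B=np.c_[2*Q,np.ones(len(Q))]; x=np.linalg.lstsq(B,(Q**2).sum(1),rcond=None)[0]; print('dome',x[:3].round(1),len(Q))
"
```

```text
t 22.45 pos [460.1 307.6 308. ] rpy [-1.7999e+02  2.0000e-02  7.0070e+01] gap 61.3 0.0 F [-0.2  0.5 -0.9]
units [-0.023  0.019  1.275] rows>= 2.0
wz units 0.002
dome [461.9 309.2 -50.2] 1386
dome [463.8 301.7 -46.5] 735
```

View pics/c3.png

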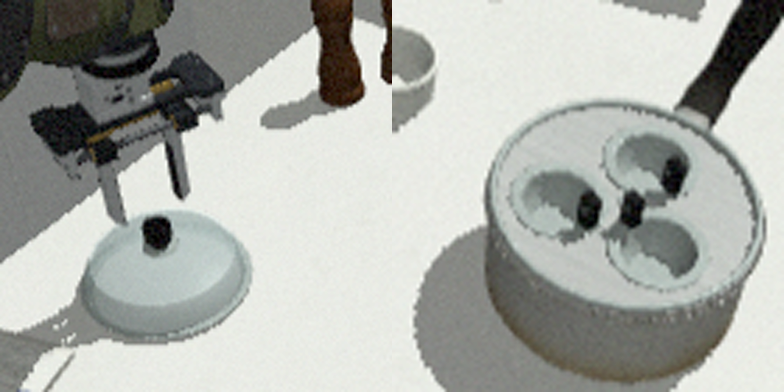

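All three cups sit flat in their wells in the right half of the crop. The fingers are centred over the knob at (157,232) in the left half. Next: grip the knob and lift.

>>> {"op": "step_arm", "data": {
  "increments": [
    [[0,0,0,-0.02,0.02,0.5,-0.3],[0,0,0,0,0,0.5,-0.3],[0,0,0,0,0,0.2,-0.3],[0,0,0,0,0,0.07,-0.3],[0,0,0,0,0,0,1]]
  ],
  "newtons": 35
}}

```text
clock: 23.05
eef_pos: [461.1, 305.9, 257.7]
eef_rot: [3.141, -0.0, 1.221]
wrist_force: [0.1, -0.2, 0.5]
finger_gap: 56.3
finger_force: 0.0
```

>>> {"op": "step_arm", "data": {
  "increments": [
    [[0,0,0,0,0,0,1],[0,0,0,0,0,0,1],[0,0,0,0,0,0,1],[0,0,0,0,0,0,1],[0,0,0,0,0,0,1]]
  ]
}}

```text
clock: 23.55
eef_pos: [461.0, 306.3, 257.7]
eef_rot: [3.141, -0.001, 1.222]
wrist_force: [0.7, -1.3, 3.7]
finger_gap: 28.9
finger_force: 35.0
```

```bash
python3 go.py 514 -330.8 410 70
```

```text
t 23.55 pos [461.  306.3 257.7] rpy [ 1.7996e+02 -4.0000e-02  7.0000e+01] gap 28.9 35.0 F [ 0.7 -1.3  3.7]
units [-14.511   6.697  -3.811] rows>= 15.0
wz units -0.0
```

>>> {"op": "step_arm", "data": {
  "increments": [
    [[0,0,0,0,0,-0.3,1],[0,0,0,0,0,-0.7,1],[0,0,0,0,0,-0.9,1],[0,0,0,0,0,-0.9,1],[0,0,0,0,0,-0.7,1]]
  ]
}}

```text
clock: 24.05
eef_pos: [460.4, 306.2, 399.9]
eef_rot: [3.141, -0.001, 1.222]
wrist_force: [-1.0, 0.5, -3.5]
finger_gap: 28.5
finger_force: 35.0
```

>>> {"op": "step_arm", "data": {
  "increments": [
    [[0,0,0,0,0,-0.3,1],[0,0,0,-0.25,0.115,0,1],[0,0,0,-0.5,0.231,0,1],[0,0,0,-0.75,0.346,0,1],[0,0,0,-0.75,0.346,0,1]]
  ]
}}

```text
clock: 24.55
eef_pos: [468.7, 205.9, 407.1]
eef_rot: [-3.139, 0.002, 1.222]
wrist_force: [-0.0, -0.1, -3.3]
finger_gap: 28.9
finger_force: 35.0
```

>>> {"op": "step_arm", "data": {
  "increments": [
    [[0,0,0,-0.75,0.346,0,1],[0,0,0,-0.75,0.346,0,1],[0,0,0,-0.75,0.346,0,1],[0,0,0,-0.75,0.346,0,1],[0,0,0,-0.75,0.346,0,1]]
  ]
}}

```text
clock: 25.05
eef_pos: [482.3, 41.0, 407.3]
eef_rot: [-3.139, 0.001, 1.221]
wrist_force: [0.9, 0.3, -3.7]
finger_gap: 28.7
finger_force: 35.0
```

>>> {"op": "step_arm", "data": {
  "increments": [
    [[0,0,0,-0.75,0.346,0,1],[0,0,0,-0.75,0.346,0,1],[0,0,0,-0.75,0.346,0,1],[0,0,0,-0.75,0.346,0,1],[0,0,0,-0.75,0.346,0,1]]
  ]
}}

```text
clock: 25.55
eef_pos: [495.8, -123.6, 407.3]
eef_rot: [-3.138, 0.0, 1.221]
wrist_force: [0.7, 0.1, -3.8]
finger_gap: 28.8
finger_force: 35.0
```

>>> {"op": "step_arm", "data": {
  "increments": [
    [[0,0,0,-0.75,0.346,0,1],[0,0,0,-0.75,0.346,0,1],[0,0,0,-0.75,0.346,0,1],[0,0,0,-0.75,0.346,0,1],[0,0,0,-0.75,0.346,0,1]]
  ]
}}

```text
clock: 26.05
eef_pos: [509.5, -288.2, 407.0]
eef_rot: [-3.138, -0.001, 1.221]
wrist_force: [0.6, -0.0, -3.0]
finger_gap: 29.1
finger_force: 35.0
```

>>> {"op": "step_arm", "data": {
  "increments": [
    [[0,0,0,-0.5,0.231,0,1],[0,0,0,-0.25,0.115,0,1],[0,0,0,0,0,0,1],[0,0,0,0,0,0,1],[0,0,0,0,0,0,1]]
  ]
}}

```text
clock: 26.55
eef_pos: [513.0, -318.3, 409.1]
eef_rot: [-3.141, -0.0, 1.223]
wrist_force: [-0.3, 0.2, -3.1]
finger_gap: 28.6
finger_force: 35.0
```

```bash
python3 go.py 514 -330.8 365 70; python3 -c "
from h import *
c=snap('scene'); d=snap('top')
cv2.imwrite('pics/l1.png',np.clip(cv2.resize(c['frame'][100:310,310:510],None,fx=2.7,fy=2.7,interpolation=cv2.INTER_CUBIC)*1.5,0,255).astype('uint8')[:,:,::-1])
P=cloud(c);r=np.hypot(P[...,0]-514,P[...,1]+331)
m=(P[...,2]>152)&(P[...,2]<200)&(r<105);Q=P[m]
print(len(Q),Q.min(0).round(1),Q.max(0).round(1))
e=P[(P[...,2]>152)&(P[...,2]<164)&(r<105)&(r>85)]
x=np.linalg.lstsq(np.c_[2*e[:,:2],np.ones(len(e))],(e[:,:2]**2).sum(1),rcond=None)[0];print('rim circle',x[:2].round(1),np.sqrt(x[2]+x[0]**2+x[1]**2).round(1),len(e))
pl=np.linalg.lstsq(np.c_[e[:,:2],np.ones(len(e))],e[:,2],rcond=None)[0];print('tilt',pl[:2].round(3))
"
```

```text
t 26.55 pos [ 513.  -318.3  409.1] rpy [-1.7998e+02 -1.0000e-02  7.0050e+01] gap 28.6 35.0 F [-0.3  0.2 -3.1]
units [-0.285  0.131  1.103] rows>= 2.0
wz units 0.001
2225 [ 419.7 -404.8  155.3] [ 587.5 -228.4  200. ]
rim circle [ 509.8 -313.8] 85.6 161
tilt [ 0.012 -0.009]
```

View pics/l1.png

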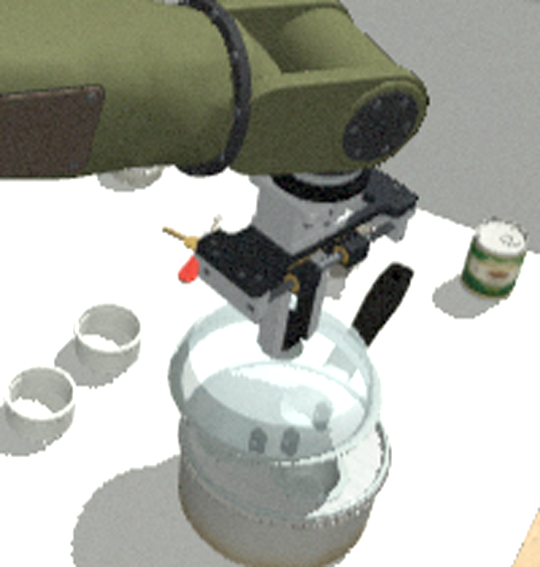

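The lid hangs level over the pan: rim ellipse about (275,385) in the crop, ears visible through the glass. I'll centre it, lower it to just above the edge and measure.

>>> {"op": "step_arm", "data": {
  "increments": [
    [[0,0,0,-0.145,0.065,0.3,1],[0,0,0,-0.14,0.065,0.4,1],[0,0,0,0,0,0.4,1],[0,0,0,0,0,0,1],[0,0,0,0,0,0,1]]
  ]
}}

```text
clock: 27.15
eef_pos: [513.9, -332.1, 364.6]
eef_rot: [-3.14, -0.0, 1.221]
wrist_force: [-0.1, -0.4, -2.4]
finger_gap: 28.7
finger_force: 35.0
```

```bash
python3 go.py 514 -330.8 350 70; cat > rim.py <<'E'
from h import *
from wells import cast
c=snap('scene')
P=cloud(c);r=np.hypot(P[...,0]-514,P[...,1]+331)
m=(P[...,2]>100)&(P[...,2]<175)&(r<100)
# visible outline of lid at rim outer edge: silhouette -> per-azimuth outermost rim points
for lo,hi in((107,116),(116,124)):
    Q=P[(P[...,2]>lo)&(P[...,2]<hi)&(r<100)]; a=np.arctan2(Q[:,1]+331,Q[:,0]-514)
    E=[]
    for b in np.arange(-np.pi,np.pi,.15):
        s=Q[(a>=b)&(a<b+.15)]
        if len(s)>1: q=s[np.argsort(np.hypot(s[:,0]-514,s[:,1]+331))[-2]]; E.append(q)
    E=np.array(E); x=np.linalg.lstsq(np.c_[2*E[:,:2],np.ones(len(E))],(E[:,:2]**2).sum(1),rcond=None)[0]
    print(lo,hi,'circle',x[:2].round(1),np.sqrt(x[2]+x[0]**2+x[1]**2).round(1),len(E))
E
python3 rim.py
```

```text
t 27.15 pos [ 513.9 -332.1  364.6] rpy [-1.7993e+02 -2.0000e-02  6.9980e+01] gap 28.7 35.0 F [-0.1 -0.4 -2.4]
units [ 0.03  -0.008  0.365] rows>= 1.0
wz units -0.0
107 116 circle [ 512.9 -328.4] 89.0 24
116 124 circle [ 512.6 -327.3] 90.4 26
```

>>> {"op": "step_arm", "data": {
  "increments": [
    [[0,0,0,0.02,0,0.1,1],[0,0,0,0,0,0.1,1],[0,0,0,0,0,0.05,1],[0,0,0,0,0,0,1],[0,0,0,0,0,0,1]]
  ]
}}

```text
clock: 27.7
eef_pos: [514.2, -331.1, 355.4]
eef_rot: [3.141, 0.0, 1.222]
wrist_force: [-0.1, 0.5, -1.8]
finger_gap: 28.7
finger_force: 35.0
```

>>> {"op": "step_arm", "data": {
  "increments": [
    [[0,0,0,0,0,0.04,1],[0,0,0,0,0,0.03,1],[0,0,0,0,0,0,1]]
  ]
}}

```text
clock: 28.0
eef_pos: [514.2, -331.3, 352.8]
eef_rot: [3.14, 0.001, 1.221]
wrist_force: [1.3, -2.4, 0.9]
finger_gap: 28.9
finger_force: 35.0
```

```bash
python3 go.py 514 -330.8 349.7 70
```

```text
t 28.0 pos [ 514.2 -331.3  352.8] rpy [1.7993e+02 4.0000e-02 6.9980e+01] gap 28.9 35.0 F [ 1.3 -2.4  0.9]
units [ 0.01  -0.008  0.078] rows>= 1.0
wz units -0.0
```

Contact has started, with a small sideways force toward (+x, −y). I'll yield about 1.5 mm that way and keep lowering.

>>> {"op": "step_arm", "data": {
  "increments": [
    [[0,0,0,-0.025,0.028,0,1],[0,0,0,0,0,0,1],[0,0,0,0,0,0.03,1],[0,0,0,0,0,0,1]]
  ]
}}

```text
clock: 28.4
eef_pos: [514.9, -332.4, 351.0]
eef_rot: [-3.141, -0.0, 1.222]
wrist_force: [0.0, -0.2, -2.5]
finger_gap: 29.3
finger_force: 35.0
```

```bash
python3 go.py 514 -330.8 349.7 70
```

```text
t 28.4 pos [ 514.9 -332.4  351. ] rpy [-179.98   -0.     70.  ] gap 29.3 35.0 F [ 0.  -0.2 -2.5]
units [ 0.029 -0.034  0.033] rows>= 1.0
wz units -0.0
```

The sideways force is gone. I'll lower the last bit.

>>> {"op": "step_arm", "data": {
  "increments": [
    [[0,0,0,-0.01,0.01,0.03,1],[0,0,0,0,0,0.02,1],[0,0,0,0,0,0,1],[0,0,0,0,0,0,1]]
  ]
}}

```text
clock: 28.8
eef_pos: [515.1, -332.9, 349.8]
eef_rot: [3.141, 0.0, 1.222]
wrist_force: [-4.3, 1.9, 6.2]
finger_gap: 28.9
finger_force: 35.0
```

```bash
python3 go.py 514 -330.8 349.7 70
```

```text
t 28.8 pos [ 515.1 -332.9  349.8] rpy [1.7998e+02 1.0000e-02 7.0000e+01] gap 28.9 35.0 F [-4.3  1.9  6.2]
units [ 0.04  -0.042  0.002] rows>= 1.0
wz units -0.0
```

The lid is at the expected home height, with the vertical force showing it rests on the edge. Releasing and lifting away.

>>> {"op": "step_arm", "data": {
  "increments": [
    [[0,0,0,0,0,0,0],[0,0,0,0,0,0,0],[0,0,0,0,0,0,0],[0,0,0,0,0,0,0],[0,0,0,0,0,-0.3,0]]
  ]
}}

```text
clock: 29.3
eef_pos: [515.0, -332.8, 360.1]
eef_rot: [-3.139, -0.001, 1.222]
wrist_force: [0.3, 0.3, 0.3]
finger_gap: 46.7
finger_force: 0.0
```

>>> {"op": "step_arm", "data": {
  "increments": [
    [[0,0,0,0,0,-0.6,0],[0,0,0,0,0,-0.8,0],[0,0,0,0,0,-0.8,0],[0,0,0,0.8,-0.4,0,0],[0,0,0,0.8,-0.4,0,0]]
  ]
}}

```text
clock: 29.8
eef_pos: [506.5, -261.2, 450.8]
eef_rot: [3.139, 0.0, 1.22]
wrist_force: [0.6, 0.5, -1.3]
finger_gap: 46.9
finger_force: 0.0
```

>>> {"op": "step_arm", "data": {
  "increments": [
    [[0,0,0,0.8,-0.4,0,0],[0,0,0,0.8,-0.4,0,0],[0,0,0,0.8,-0.4,0,0],[0,0,0,0.8,-0.4,0,0],[0,0,0,0.8,-0.4,0,0]]
  ]
}}

```text
clock: 30.3
eef_pos: [486.0, -82.7, 450.3]
eef_rot: [3.14, -0.0, 1.221]
wrist_force: [-0.6, 0.2, -0.1]
finger_gap: 47.1
finger_force: 0.0
```

```bash
python3 -c "
from h import *
c=snap('scene'); d=snap('top')
a=cv2.resize(c['frame'][190:310,350:470],(396,396),interpolation=cv2.INTER_CUBIC)
b=cv2.resize(d['frame'][150:270,376:496],(396,396),interpolation=cv2.INTER_CUBIC)
cv2.imwrite('pics/end.png',np.clip(np.hstack([a,b])*1.5,0,255).astype('uint8')[:,:,::-1])
for q in (c,d):
    P=cloud(q); r=np.hypot(P[...,0]-514,P[...,1]+331)
    k=P[(P[...,2]>168)&(P[...,2]<184)&(r<40)]; print('knob',k.mean(0).round(1),len(k), 'top',np.percentile(k[:,2],95).round(1))
    for lo,hi in((40,60),):
        a=np.arctan2(P[...,1]+331,P[...,0]-514); z=[round(float(np.median(P[...,2][(r>lo)&(r<hi)&(abs(np.angle(np.exp(1j*(a-t))))<.5)&(P[...,2]>125)])),1) for t in (0,1.57,3.14,-1.57)]; print('dome z at 0,90,180,270',z)
"
```

```text
knob [ 510.9 -329.7  177.4] 121 top 181.5
dome z at 0,90,180,270 [143.2, 143.6, 142.4, 142.5]
knob [ 514.1 -326.5  177. ] 95 top 181.3
dome z at 0,90,180,270 [141.9, 142.6, 141.3, 141.1]
```

View pics/end.png

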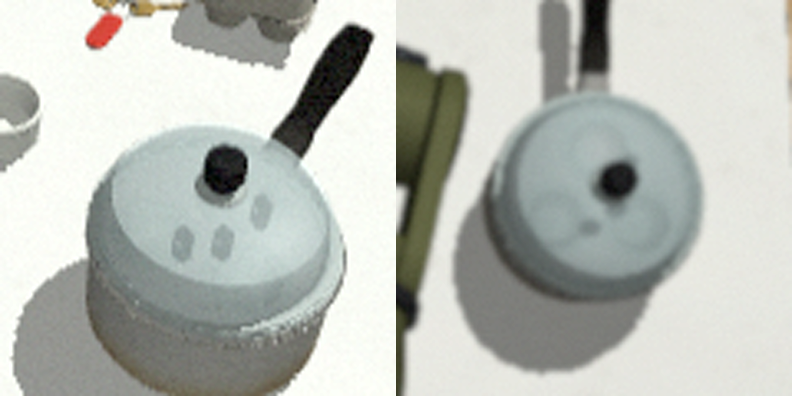

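The lid sits level and fully home. Dome heights agree within about 1 mm all round and are 92 mm above their values on the table. The knob is at (222,170) left and (617,181) right, and the three ears show through the glass. The arm is clear, so I'm handing in.

```bash
python3 -c "
from h import *
print(manip.read_state()['qd'].round(3)); print(workorder.sign_off())"
```

```text
[-0.066  0.029 -0.034 -0.013 -0.003 -0.067]
the job is handed in; nothing more can be done
None
```

The poacher is back together and the job is handed in: all three cups sit flat in their wells, the lid is level and fully home on the plate's raised edge, and the arm never touched the ramekins (the hand-in gave no pass or fail result).

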